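# Close the parts case: fit its loose lid and snap the draw latch

## Robot

A 6-joint arm with a two-finger parallel gripper is mounted at the origin on a cart in front of the work surface, level with it; the furniture and walls round the work are solid. World frame = base frame: x ahead of the robot, y to its left, z up, the work surface at z = 0. Lengths are in m, angles in rad, forces in N, time in s.
With the tool pointing down it reaches from about 0.35 to 0.95 m from the base axis. Payload 17.4 kg.
Tool frame: the origin (TCP) lies at the very end of the fingers, on their centre line; the grasp point (between the pads) lies 19 mm behind it (r.tcp_to_grasp is the z of the grasp point in the tool frame, in m); z points along the fingers, y is the line along which they close (so a half turn about z gives the same grasp; the last joint's range is limited). The gripper opens to 93 mm and grips with 3 to 60 N. Pads are 15 mm wide; open, the fingers measure 128 mm over their backs; the gripper's body (75 mm by 188 mm) begins 65 mm behind the grasp point.
Start: joints at [-1.166, 0.116, 1.442, -0, 1.584, -0.038], TCP at [0.289, -0.61, 0.219] pointing down, gripper open.
Joint ranges: [-2.83, 2.83], [-0.83, 2.19], [0.07, 2.5], [-1.14, 4.28], [0.01, 3], [-2.97, 2.97]. Speed limits (rad/s): [1.89, 1.89, 2.22, 3.14, 3.14, 3.14].

## Interface

Orientations are given as a unit quaternion [w, x, y, z].
In Python, from bench import r gives the robot as it stands. Calls block until the motion is done:
- r.move_to(position, orientation): joint-space move of the TCP to a pose.
- r.servo_line(position, orientation=None, rate=0.15, f_stop=None): straight line of the TCP; orientation=None keeps the orientation; rate is the mean speed in m/s. With f_stop (N) it stops when the force on the tool has changed by that much, and returns True; else False.
- r.set_joints(angles): joint-space move.
- r.open() and r.close_gripper(grasp_force=None): open the fingers fully, or close them until they stop; grasp_force is the grip in N (None keeps the last).
- r.sleep(seconds).
- r.ik(position, orientation): joint angles nearest the present ones, or None.
- r.state(): the state.
- r.capture(name): name is "scene" or "top" or "wrist"; returns a dict with "image" (420x560x3 uint8, red, green, blue), "depth" (420x560 float32, m along the optical axis (not along the pixel's ray), 0 where there is no reading), "fx", "fy", "cx", "cy" (pixels), "k1" (the pictures are not rectified: a ray, as slopes to the right and down, at radius r is drawn at 1 + k1 r^2 times it, then the intrinsics apply), "view" (4x4, takes a point from world to camera coordinates); the wrist camera has in their place "T_tool_cam" (4x4, takes a point from camera to tool coordinates, whose origin is the TCP and whose axes are the flange's). Camera axes: x right, y up, looking along -z (the intrinsics and any distortion apply to the point x, -y, -z); pixel columns grow to the right and rows downward; lengths in m; the calibration is good to about 2 mm. A picture is of the moment at which its call begins: read the wrist's pose just before it.
A pose or a line that the arm cannot do raises r.PlanningError and nothing moves.
- r.sign_off(): hands the job in; it is judged then, once.
The state is a dict: "t": time; "q": joint angles; "dq": joint speeds; "joint_efforts": joint torques, N m; "tcp_pos": TCP position; "tcp_rot": TCP orientation; "force": force on the tool from outside, world axes, zero at the start; "moment": the same for the moment, N m; "grip_width": finger opening in m; "finger_force": force on a finger pad.
Only numpy, scipy, OpenCV 4.12 (cv2) and the standard library are available. Lean on these libraries where they do the work, as an engineer would, in place of code of your own. Each camera call takes 0.05 s, during which the arm holds its last target. There are 200 camera calls.

## Task

Close up the grey steel parts case. Its loose lid stands on edge beside it, so first lay the lid down flat on the bench with the handle up and let go of it; then take it by the handle, slip its two rear tabs under the claws at the back of the case and lower the front until the lid sits flat on the rim all round. Then hook the wire loop of the draw latch over the keeper on the front of the lid and press the latch lever down past centre against the case until it stays there and holds the lid tight; leave the tools lying round the work where they are.

Things in the scene. Friction and masses are not known exactly. Their poses are not given: they have to be found in the camera images.
- case: Open grey steel case fixed to the bench, 115 (x) x 130 (y) x 95 mm high, walls 3 mm, machine parts in it. Origin: centre of the underside; x points to its back, the latch is on its front face (x = -57.5 mm), z up, rim at z = 95. The rim is turned in, 8 mm wide; its front, left and right inner edges locate the lid's ribs with 2.5 mm play.
- claws (a point): Midway between the two claws at the back of the case, at (67.5, 0, 104.2) mm in the case, axes as the case's. Claws at y = +-35, 22 mm wide: a finger reaches forward from an upright at x = 70.5 to 74.5; its sloping underside is 10.5 mm above the rim at its front end (x = 62) and 9 mm at x = 67.5, where the lid's tabs end; its top is 15.5 mm above the rim.
- lid: Loose grey steel lid, about 0.25 kg, a tray 115 (x) x 130 (y) x 32 mm deep. Origin: centre of the open rim plane; z out through the closed top (z = 32), x to the rear. Starts standing on its +y side, -y up, top and handle facing the robot. Seated: origin at (0, 0, 95) mm in the case, axes parallel. Ribs 10.5 mm in from front, left and right edges reach 5 mm below the rim, ends sloped inward.
- lid_tabs (a point): Midway between the tips of the lid's two rear tabs, at (67.5, 0, 5) mm in the lid, axes as the lid's. Tabs at y = +-35, 22 mm wide, 4 mm thick, x = 57.5 to 67.5. Level, the lid cannot go down past the claws: hold it tilted rear-down by 0.1 to 0.25 rad, slide it rearward so that the tabs go under the claws, then lower the front.
- lid_handle (a point): Centre of the lid's handle bar, at (0, 0, 60) mm in the lid, axes as the lid's: bar 12 mm thick (x), 9 mm high (z), 66 mm long (y), 50 mm clear between its posts, 23.5 mm clear above the lid's top face.
- lid_top_edge (a point): Middle of the lid's plain -y side wall, at (0, -65, 16) mm in the lid, axes as the lid's: the highest part of the lid as it stands at the start. The lid can be gripped there across its 32 mm depth (along its z).
- keeper_seat (a point): Where the loop's bar lies in the keeper when tight, at (-75.5, 0, 13.5) mm in the lid, axes as the lid's. The keeper is a hook 24 mm wide (y) on the lid's front: a floor 11 mm above the rim plane runs out from the face x = -57.5 to an upturned lip at x = -78.5 to -82.5, top z = 21. The bar must go over the lip and drop between lip and lid.
- latch_bail: Wire loop (U) of the draw latch. Origin: middle of its hinge pin on the lever, 16 mm from the lever's pin; z along the legs to the cross bar 50.5 mm away, y along the pin. Legs of 6 mm wire, 45 mm over their outsides; their lowest 16 mm in spring barrels, 48 mm over all. Stretches up to 8 mm in z, 8 N/mm. Stays where it is left; its legs can be gripped from outside.
- loop_bar (a point): Centre of the loop's cross bar (6 mm thick, along y), 50.5 mm from the loop's hinge pin, axes as the loop's. At the start the loop leans out from the case, towards the front.
- lever_pivot (a point): Centre of the lever's hinge pin, at (-75.5, 0, 71) mm in the case, 18 mm in front of its front face; the pin lies along y. Axes as the lever's: x along the lever, from tip to pin.
- lever_pad (a point): Point on the pressing face of the lever, at (-40, 0, 8) mm from the lever's pin in the lever's axes. The lever is a plate 30 mm wide that reaches 51 mm from the pin, 3 mm thick, its tip curled up 9 mm on the pressing side.
- latch_lever (a joint): Lever angle, rad. 0: level, straight out to the front of the case; grows as it is pressed down; 1.57 straight down, dead centre; 1.74 closed stop, just in front of the case wall. Stays where it is left (friction 0.035 N m); follows when the loop is carried. With the loop on the keeper it tightens from about 0.8 on and springs back if let go before dead centre; press it on to the stop. Pressing at the pad takes about 3 N.
- latch_swing (a joint): Angle of the loop on the lever, rad. 0: loop at right angles to the lever, on its pressing side; grows as the loop swings outward, away from the case. Lever angle + this = outward lean of the loop from vertical.
- spanner: Loose rusty double-ended spanner, 153 mm long, 7 mm thick, lying on the bench; leave it. Origin: centre of its underside, length along y.
- pliers: Loose pliers with red grips, 176 mm long, 13 mm high, lying on the bench; leave them. Origin: centre of the underside, length along y.
- race: Loose steel bearing ring, 62 mm across, 17 mm high, lying on the bench; leave it. Origin: centre of its underside.

How it is judged:
By the outcome, as a careful person would: the job done as asked, in the order asked, and still so for the second after the job is handed in, with the robot touching nothing.
It also fails if it takes over 72 s, if anything falls off the work surface, if the arm or the gripper's body presses on something with over 40 N, if the wrist force passes 120 N, or if a joint passes its speed limit or range.

## Working session

There is one attempt and no reset: what is moved stays moved. The work goes in short steps, each a Python script; the robot and the scene stay as the last script left them, time stands still between calls to the robot, and variables do not carry over. Pictures are saved under pics/ and viewed, at most 10 in all, crops included, and the job is handed in when it is done.

```bash
mkdir -p pics; ls
cat > h.py <<'E'
import numpy as np, cv2
from bench import r
from scipy.spatial.transform import Rotation as R
def save(c,n): cv2.imwrite('pics/%s.png'%n, c['image'][:,:,::-1])
def cloud(c, Twc=None):
    """world xyz per pixel (420x560x3), nan where no depth"""
    if Twc is None: Twc=np.linalg.inv(np.array(c['view']))
    K=np.array([[c['fx'],0,c['cx']],[0,c['fy'],c['cy']],[0,0,1.]])
    h,w=c['depth'].shape; u,v=np.meshgrid(np.arange(w),np.arange(h))
    p=np.stack([u,v],-1).reshape(-1,1,2).astype(np.float64)
    n=cv2.undistortPoints(p,K,np.array([c['k1'],0,0,0.])).reshape(h,w,2)
    d=c['depth'].astype(float).copy(); d[d<=0]=np.nan
    P=np.stack([n[...,0]*d,-n[...,1]*d,-d],-1)
    return P@Twc[:3,:3].T+Twc[:3,3]
def quat(m): return R.from_matrix(m).as_quat(scalar_first=True)
def tool(z,y):
    """orientation from tool z and closing dir y"""
    z=np.array(z,float);z/=np.linalg.norm(z);y=np.array(y,float);y-=z*(y@z);y/=np.linalg.norm(y)
    return np.column_stack([np.cross(y,z),y,z])
def wristT():
    s=r.state(); T=np.eye(4); T[:3,:3]=R.from_quat(s['tcp_rot'],scalar_first=True).as_matrix(); T[:3,3]=s['tcp_pos']; return T
def wcap():
    T=wristT(); c=r.capture('wrist'); return c, cloud(c,T@np.array(c['T_tool_cam']))
E
python3 - <<'E'
from h import *
print(r.state()['tcp_rot'], r.tcp_to_grasp)
ims=[]
for n in('scene','top'):
    c=r.capture(n); save(c,n); P=cloud(c); np.save(n+'.npy',P); print(n,np.linalg.inv(c['view'])[:3].round(3).tolist())
E
```

```text
pics
[-5.53865275e-04  9.75593701e-01  2.19582813e-01 -1.06345717e-04] -0.0188
scene [[0.879, 0.216, -0.425, -0.009], [-0.476, 0.445, -0.759, -1.256], [0.025, 0.869, 0.494, 0.698]]
top [[0.017, 0.988, -0.151, 0.394], [-1.0, 0.013, -0.026, -0.341], [-0.024, 0.151, 0.988, 0.962]]
```

View pics/scene.png

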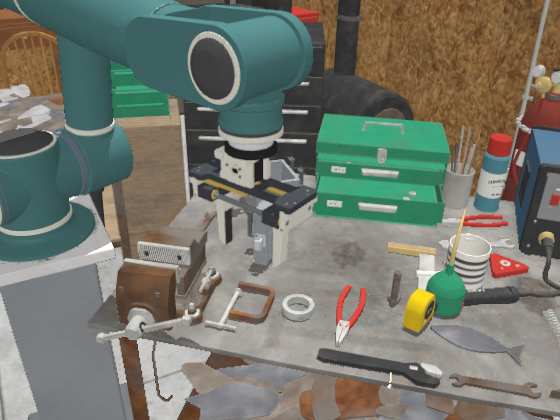

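View pics/top.png

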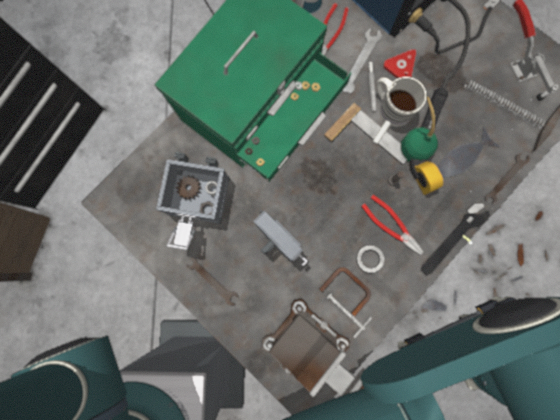

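The top view shows the open case at (195,190) with its latch towards the robot at (185,238), the standing lid at (280,238), the spanner at (212,283), the ring at (371,259) and the pliers at (390,225). The scene view is mostly blocked by the arm.

Run:
```python
from h import *
P=np.load('top.npy')
def box(u0,u1,v0,v1,z0,z1):
    q=P[v0:v1,u0:u1].reshape(-1,3); q=q[(q[:,2]>z0)&(q[:,2]<z1)]; return q
for n,a in dict(rim=(150,240,140,228,.085,.1),claw=(150,240,140,180,.1,.13),lidtop=(240,325,195,280,.12,.145),lidhandle=(240,325,205,280,.03,.1),latch=(160,215,220,265,.02,.14),sp=(180,245,255,310,.004,.02)).items():
    q=box(*a); m=cv2.minAreaRect((q[:,:2]*1000).astype(np.float32))
    print(n,len(q),q.min(0).round(3),q.max(0).round(3),np.median(q,0).round(4),np.round(m[0],1),np.round(m[1],1),round(m[2],1))
for v in range(216,262,3): print(v,[tuple((P[v,u]*1000).round().astype(int)) if P[v,u,2]==P[v,u,2] else None for u in range(168,212,6)])
im=cv2.imread('pics/top.png')[130:310,140:340]; cv2.imwrite('pics/topc.png',cv2.resize(im,(800,600)[:1]+(720,) if 0 else (660,594),interpolation=cv2.INTER_CUBIC))
```

```text
rim 962 [ 0.498 -0.236  0.085] [ 0.679 -0.056  0.1  ] [ 0.5648 -0.1327  0.0949] [ 590.6 -139.1] [150.  192.8] 70.3
claw 191 [ 0.619 -0.24   0.1  ] [ 0.673 -0.096  0.13 ] [ 0.6369 -0.1772  0.1097] [ 640.6 -167.7] [ 50.3 140.8] 18.7
lidtop 871 [ 0.41  -0.377  0.12 ] [ 0.511 -0.276  0.135] [ 0.4594 -0.3276  0.1304] [ 462.7 -328.1] [115.  36.] 46.0
lidhandle 165 [ 0.401 -0.391  0.032] [ 0.514 -0.277  0.1  ] [ 0.4313 -0.3099  0.0794] [ 441.9 -319.2] [148.   58.5] 46.1
latch 545 [ 0.43  -0.18   0.025] [ 0.502 -0.09   0.111] [ 0.464  -0.1163  0.0817] [ 473.7 -126.9] [ 58.4 101.9] 55.1
sp 529 [ 0.296 -0.246  0.004] [ 0.421 -0.095  0.013] [ 0.3581 -0.1735  0.0077] [ 358.8 -170.6] [125.  151.4] 0.8
216 [(np.int64(514), np.int64(-57), np.int64(0)), (np.int64(515), np.int64(-70), np.int64(-4)), (np.int64(511), np.int64(-93), np.int64(26)), (np.int64(505), np.int64(-120), np.int64(78)), (np.int64(504), np.int64(-136), np.int64(89)), (np.int64(503), np.int64(-151), np.int64(95)), (np.int64(503), np.int64(-164), np.int64(96)), (np.int64(504), np.int64(-177), np.int64(93))]
219 [(np.int64(506), np.i
[... 4896 characters left out ...]
0)), (np.int64(413), np.int64(-77), np.int64(0)), (np.int64(413), np.int64(-91), np.int64(-1)), (np.int64(413), np.int64(-106), np.int64(1)), (np.int64(413), np.int64(-122), np.int64(8)), (np.int64(414), np.int64(-135), np.int64(0)), (np.int64(414), np.int64(-149), np.int64(0)), (np.int64(414), np.int64(-163), np.int64(-2))]
261 [(np.int64(406), np.int64(-63), np.int64(1)), (np.int64(406), np.int64(-77), np.int64(-1)), (np.int64(406), np.int64(-92), np.int64(0)), (np.int64(406), np.int64(-106), np.int64(-1)), (np.int64(406), np.int64(-121), np.int64(1)), (np.int64(407), np.int64(-134), np.int64(-2)), (np.int64(407), np.int64(-150), np.int64(4)), (np.int64(407), np.int64(-163), np.int64(-1))]
```

View pics/topc.png

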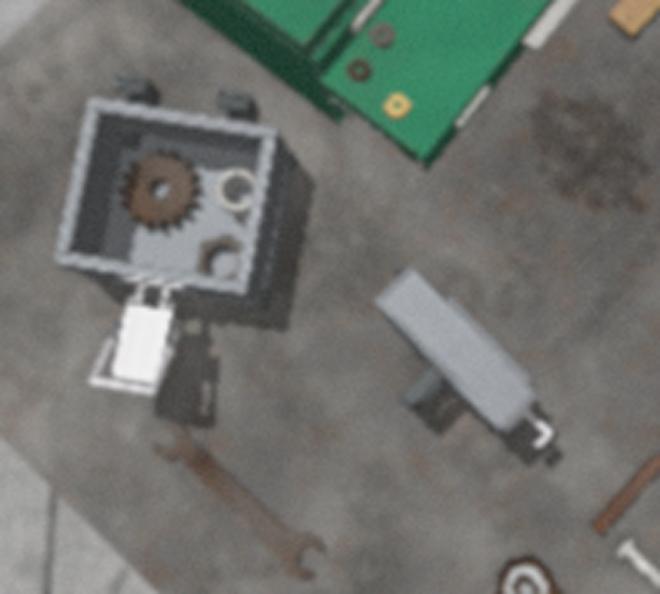

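```bash
cat >> h.py <<'E'
C0=np.array([.4627,-.328]); a=np.radians(46-2)  # lid, refined below
E
python3 - <<'E'
from h import *
P=np.load('top.npy')
def line(q):
    vx,vy,x,y=cv2.fitLine((q[:,:2]*1000).astype(np.float32),cv2.DIST_HUBER,0,.01,.01).ravel(); return np.degrees(np.arctan2(vy,vx))%180
q=P[195:280,240:325].reshape(-1,3); q=q[(q[:,2]>.122)&(q[:,2]<.138)]
print('lid yaw',line(q), cv2.minAreaRect((q[:,:2]*1000).astype(np.float32)))
t=np.radians(line(q)); t = t if t<np.pi/2 else t-np.pi
# ring/drawer
g=P[60:190,160:350].reshape(-1,3); g=g[np.isfinite(g[:,2])&(g[:,2]>.04)&(g[:,1]<-.25)]
n=np.array([1,1])/2**.5; i=np.argmin(g[:,:2]@n); print('drawer near',g[i],'toolbox zmax',g[:,2].max())
print('ring',np.nanmedian(P[255:262,366:376].reshape(-1,3),0))
x=np.array([np.cos(t),np.sin(t),0]); z=np.array([-x[1],x[0],0]); up=np.array([0,0,1.])
H=np.append(C0,.065)+.044*z
def tcp(pt,d): return pt+.0188*d
for el in (0,10,20,30,40,50):
    e=np.radians(el); out=[]
    d0=-np.cos(e)*z-np.sin(e)*up
    d1=np.cos(e)*-up+np.sin(e)*z
    O1=np.append(C0,0)-.016*z-.04*z-.015*x; H1=O1+.06*up
    for s in(1,-1):
        for nm,pt,d in(('s',H,d0),('e',H1,d1)):
            j=r.ik(tcp(pt,d),quat(tool(d,s*x))); out.append((nm,s,None if j is None else np.round(j,2).tolist()))
    print(el,out)
E
```

```text
lid yaw 45.329655 ((461.589599609375, -327.0729064941406), (114.8111801147461, 32.975135803222656), 45.629669189453125)
drawer near [ 0.58855672 -0.3047038   0.09175485] toolbox zmax 0.2095249672446483
ring [ 0.42047886 -0.54475795  0.00119067]
0 [('s', 1, None), ('e', 1, [-0.7, 0.1, 1.75, -0.0, 1.29, -1.49]), ('s', -1, None), ('e', -1, [-0.7, 0.1, 1.75, -0.0, 1.29, 1.65])]
10 [('s', 1, None), ('e', 1, [-0.7, 0.21, 1.64, 0.01, 1.47, -1.5]), ('s', -1, None), ('e', -1, [-0.7, 0.21, 1.64, 0.01, 1.47, 1.65])]
20 [('s', 1, None), ('e', 1, [-0.71, 0.31, 1.53, 0.02, 1.64, -1.5]), ('s', -1, None), ('e', -1, [-0.71, 0.31, 1.53, 0.02, 1.64, 1.64])]
30 [('s', 1, None), ('e', 1, [-0.71, 0.42, 1.43, 0.03, 1.81, -1.5]), ('s', -1, None), ('e', -1, [-0.71, 0.42, 1.43, 0.03, 1.81, 1.64])]
40 [('s', 1, [-0.56, -0.58, 2.47, -0.42, 0.42, -1.04]), ('e', 1, [-0.72, 0.53, 1.34, 0.04, 1.97, -1.5]), ('s', -1, [-0.56, -0.58, 2.47, -0.42, 0.42, 2.1]), ('e', -1, [-0.72, 0.53, 1.34, 0.04, 1.97, 1.64])]
50 [('s', 1, [-0.58, -0.51, 2.38, -0.22, 0.6, -1.24]), ('e', 1, [-0.72, 0.63, 1.25, 0.06, 2.13, -1.5]), ('s', -1, [-0.58, -0.51, 2.38, -0.22, 0.6, 1.91]), ('e', -1, [-0.72, 0.63, 1.25, 0.06, 2.13, 1.64])]
```

```bash
cat > lidp.py <<'E'
from h import *
t=np.radians(45.4); x=np.array([np.cos(t),np.sin(t),0]); z=np.array([-x[1],x[0],0]); up=np.array([0,0,1.])
C0=np.array([.4616,-.3271])
O0=np.append(C0,.065)-.016*z      # lid origin standing
e=np.radians(50)
def lidR(b): # b=0 standing, pi/2 laid; columns x,y,z of lid
    zl=np.cos(b)*z+np.sin(b)*up; return np.column_stack([x,np.cross(zl,x),zl])
dl=np.array([0,np.sin(e),-np.cos(e)])   # tool z in lid frame
def pose(O,b,s=-1,back=0):
    L=lidR(b); d=L@dl; return O+L@[0,0,.06]+(.0188-back)*d, quat(tool(d,s*L[:,0]))
E
python3 - <<'E'
from lidp import *
p,q=pose(O0,0,back=.10)
best=[(abs(r.ik(*pose(O0,0,s))[5]),s) for s in(1,-1)]; s=min(best)[1]; print(best)
p,q=pose(O0,0,s,.10)
r.move_to(p+[0,0,.08],q); r.servo_line(p,q); 
c=r.capture('top'); save(c,'pre'); print(r.state()['tcp_pos'],r.state()['t'])
p,q=pose(O0,0,s); print(r.servo_line(p,q,rate=.08,f_stop=8)); r.close_gripper(60)
st=r.state(); print(st['grip_width'],st['force'],st['finger_force'],st['t'])
c=r.capture('top'); c2=r.capture('scene')
im=np.hstack([c['image'][150:330,200:420],c2['image'][150:330,150:370]]); cv2.imwrite('pics/grip.png',cv2.resize(im[:,:,::-1],None,fx=1.8,fy=1.8))
E
```

```text
[(np.float64(1.2398467774617425), 1), (np.float64(1.9017458761280501), -1)]Traceback (most recent call last):
  File "<stdin>", line 5, in <module>
bench.PlanningError: the arm cannot take that pose within its joint ranges
```

```bash
cat > s1.py <<'E'
from lidp import *
s=1
p,q=pose(O0,0,s)
for h in (.15,.12,.1,.08):
    if r.ik(p+[0,0,h],q) is not None: break
print('h',h)
r.move_to(p+[0,0,h],q)
print(r.servo_line(p,q,rate=.1,f_stop=8)); r.close_gripper(60)
st=r.state(); print(st['tcp_pos']-p,st['grip_width'],st['force'],st['finger_force'],st['t'])
c=r.capture('top'); c2=r.capture('scene')
im=np.hstack([c['image'][150:330,200:420],c2['image'][150:330,150:370]]); cv2.imwrite('pics/grip.png',cv2.resize(im[:,:,::-1],None,fx=1.8,fy=1.8))
E
python3 s1.py
```

```text
h 0.15
False
[-8.38750866e-07  1.44802977e-05 -1.96467094e-05] 0.011913970506251148 [ 0.34293028 -0.09303823 -0.07663654] 59.99993026256561 4.2833
```

View pics/grip.png

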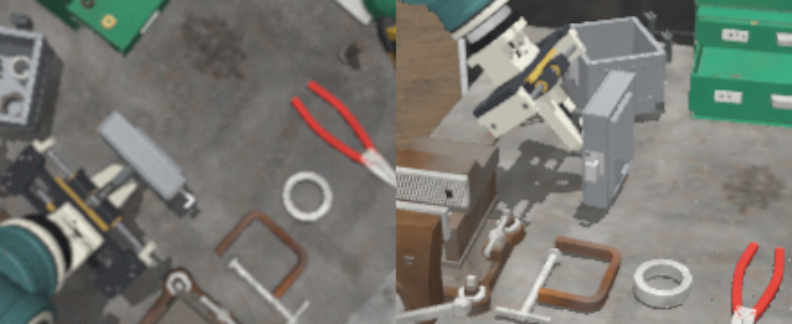

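```bash
cat > s2.py <<'E'
from lidp import *
for f in np.linspace(0,1,7):
    b=f*np.pi/2; h=.065*np.cos(b)+.015
    O=np.append(O0[:2]+f*(-.04*z-.015*x)[:2],h)
    p,q=pose(O,b,1); r.servo_line(p,q,rate=.1)
print(r.state()['force'],r.state()['t'])
O[2]=-.004; p,q=pose(O,b,1); print(r.servo_line(p,q,rate=.03,f_stop=6))
st=r.state(); print(st['tcp_pos']-p,st['force'],st['grip_width'],st['t'])
c=r.capture('top'); np.save('t2.npy',cloud(c)); c2=r.capture('scene')
im=np.hstack([c['image'][130:330,180:400],c2['image'][130:330,200:420]]); cv2.imwrite('pics/laid.png',cv2.resize(im[:,:,::-1],None,fx=1.8,fy=1.8))
E
python3 s2.py
```

```text
[-0.26570926  0.0744267  -1.64347898] 7.2083
True
[0.00010358 0.00026951 0.00843137] [ 1.70230956 -0.84996911  4.11793439] 0.011376970163157403 7.6583
```

View pics/laid.png

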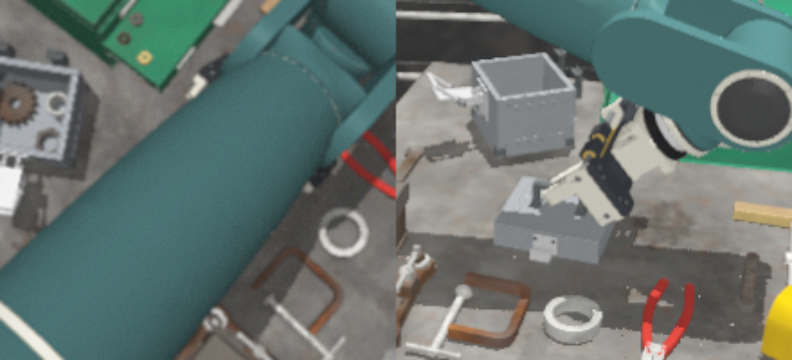

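```bash
cat > s3.py <<'E'
from lidp import *
st=r.state(); r.open(); p=np.array(st['tcp_pos']); d=R.from_quat(st['tcp_rot'],scalar_first=True).as_matrix()[:,2]
r.servo_line(p-.12*d,rate=.2)
O=O0+(-.04*z-.015*x); H=np.array([O[0],O[1],.065])
q=quat(tool([0,0,-1],x)); 
js=[r.ik(H+[0,0,.12],quat(tool([0,0,-1],s*x))) for s in(1,-1)]; print(np.round(js,2))
r.move_to(H+[0,0,.17],quat(tool([0,0,-1],x)))
c,P=wcap(); save(c,'wl'); np.save('wl.npy',P)
# case view
xc=np.array([np.cos(-.17),np.sin(-.17),0])
for s in (1,-1):
    j=r.ik([.53,-.14,.36],quat(tool([0,0,-1],s*xc))); print(s,None if j is None else np.round(j,2))
r.move_to([.53,-.14,.36],quat(tool([0,0,-1],xc)))
c,P=wcap(); save(c,'wc'); np.save('wc.npy',P); print(r.state()['t'])
cv2.imwrite('pics/w2.png',np.hstack([cv2.resize(cv2.imread('pics/'+n+'.png'),(400,300)) for n in('wl','wc')]))
E
python3 s3.py
```

```text
[[-0.7   0.01  1.61 -0.    1.52 -1.49]
 [-0.7   0.01  1.61 -0.    1.52  1.65]]
1 [-0.3  -0.16  1.49 -0.    1.82 -0.13]
-1 None
12.3417
```

View pics/w2.png

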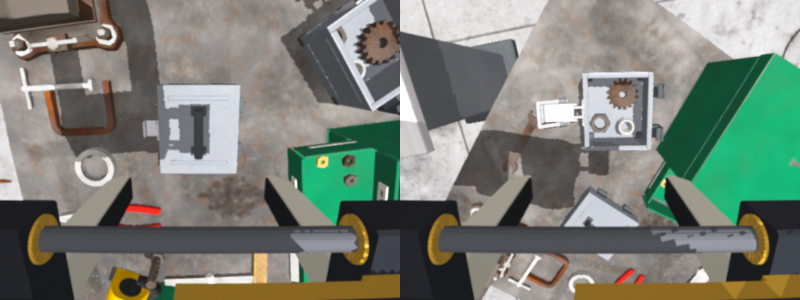

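```bash
cat > s4.py <<'E'
from h import *
def rect(q): 
    m=cv2.minAreaRect((q[:,:2]*1000).astype(np.float32)); return np.round(m[0],1),np.round(m[1],1),round(m[2],2)
def sel(P,u0,u1,v0,v1,z0,z1):
    q=P[v0:v1,u0:u1].reshape(-1,3); return q[(q[:,2]>z0)&(q[:,2]<z1)]
W=np.load('wl.npy')
q=sel(W,190,350,100,255,.028,.045); print('lid top',len(q),rect(q),np.median(q[:,2]))
q=sel(W,250,310,130,230,.055,.08); print('bar',len(q),rect(q),np.median(q[:,2]))
q=sel(W,180,350,100,255,.01,.028); print('keeper etc',len(q),rect(q))
Q=np.load('wc.npy')
q=sel(Q,240,362,90,220,.088,.102); print('rim',len(q),rect(q),np.median(q[:,2]))
# edges by yaw frame: robust percentile extents
for yaw in np.radians(np.arange(-14,-6,1)):
    c,s=np.cos(yaw),np.sin(yaw); a=q[:,:2]@np.array([[c,-s],[s,c]])
    l=[np.percentile(a[:,0],1),np.percentile(a[:,0],99),np.percentile(a[:,1],1),np.percentile(a[:,1],99)]
    ctr=np.array([(l[0]+l[1])/2,(l[2]+l[3])/2]); w=np.array([[c,-s],[s,c]])@ctr
    print(round(np.degrees(yaw)),'ext',round(l[1]-l[0],4),round(l[3]-l[2],4),w.round(4))
q=sel(Q,330,385,90,220,.104,.125); print('claws',len(q),rect(q),np.median(q[:,2]))
i=(q[:,1]>np.median(q[:,1])); print(q[i].mean(0),q[~i].mean(0))
for z0,z1 in((.06,.098),(.098,.13)):
    q=sel(Q,180,262,120,200,z0,z1); print('latch',z0,len(q),rect(q))
q=sel(Q,180,262,120,200,.06,.13); np.save('latch.npy',q)
E
python3 s4.py
```

```text
lid top 13070 (array([ 482.8, -383.8]), array([137.3, 129.7]), 45.24) 0.037733189501999026
bar 860 (array([ 491.1, -376.3]), array([11.4, 66.5]), 45.32) 0.06973513283758856
keeper etc 731 (array([ 478.1, -374.4]), array([150.3, 109.9]), 45.23)
rim 2651 (array([ 563. , -128.3]), array([130.5, 119.8]), 81.3) 0.09526469700642992
-14 ext 0.1214 0.1347 [ 0.5649 -0.1282]
-13 ext 0.1202 0.1335 [ 0.5648 -0.1282]
-12 ext 0.1189 0.1322 [ 0.5647 -0.1282]
-11 ext 0.1173 0.1312 [ 0.5648 -0.1283]
-10 ext 0.1166 0.1304 [ 0.5644 -0.1282]
-9 ext 0.1166 0.1295 [ 0.5641 -0.1282]
-8 ext 0.1167 0.1296 [ 0.5641 -0.1282]
-7 ext 0.1169 0.1305 [ 0.5642 -0.1282]
claws 438 (array([ 632.7, -155.2]), array([ 27.7, 124.8]), 2.54) 0.10930278206099814
[ 0.63707208 -0.10341963  0.10950722] [ 0.62793234 -0.17250649  0.10931142]
latch 0.06 2118 (array([ 474.5, -116.4]), array([95.2, 77.7]), 79.66)
latch 0.098 286 (array([ 441. , -109.8]), array([44.9, 16.4]), 82.38)
```

```bash
cat > s5.py <<'E'
from h import *
from scipy.optimize import least_squares
def fit(P,u0,u1,v0,v1,g):
    q=P[v0:v1,u0:u1].reshape(-1,3); q=q[(q[:,2]>.090)&(q[:,2]<.100)][:,:2]
    def res(p):
        c,s=np.cos(p[2]),np.sin(p[2]); a=np.abs((q-p[:2])@np.array([[c,-s],[s,c]]))
        d=np.maximum(a[:,0]-53.5e-3,a[:,1]-61e-3)   # signed dist to band centre-line
        return np.maximum(np.abs(d)-.003,0)+.15*np.abs(d)
    o=least_squares(res,g,loss='soft_l1',f_scale=.001,x_scale=[.01,.01,.05],diff_step=1e-4); return o.x,len(q),o.cost
for P,b in((np.load('wc.npy'),(240,362,90,220)),(np.load('top.npy'),(150,240,140,228))):
    best=min((fit(P,*b,[.563,-.128,np.radians(a)]) for a in(-11,-9,-7)),key=lambda o:o[2]); print(best[0][:2],np.degrees(best[0][2]),best[1:])
x=best
p,_,_=fit(np.load('wc.npy'),240,362,90,220,[.563,-.128,-.15])
c,s=np.cos(p[2]),np.sin(p[2]); M=np.array([[c,-s],[s,c]])
Q=np.load('wc.npy')
q=Q[90:220,330:385].reshape(-1,3); q=q[(q[:,2]>.104)&(q[:,2]<.125)]; a=(q[:,:2]-p[:2])@M*1000; 
for g in(a[a[:,1]>0],a[a[:,1]<0]): print('claw ext',np.percentile(g,[2,50,98],axis=0).round(1).tolist())
l=np.load('latch.npy'); a=np.c_[(l[:,:2]-p[:2])@M,l[:,2]]*1000
a=a[np.abs(a[:,1])<30]; 
for x0 in range(-140,-56,5):
    k=a[(a[:,0]>=x0)&(a[:,0]<x0+5)]
    if len(k): print(x0,len(k),'mid z med',np.median(k[np.abs(k[:,1])<12][:,2]).round(1) if (np.abs(k[:,1])<12).any() else None,'leg z',np.median(k[np.abs(k[:,1])>16][:,2]).round(1) if (np.abs(k[:,1])>16).any() else None,'y',k[:,1].min().round(),k[:,1].max().round())
E
python3 s5.py
```

```text
[ 0.56501456 -0.12840173] -8.617519999771131 (2588, np.float64(0.00037936873235774963))
[ 0.56418401 -0.13057612] -8.310564207129591 (839, np.float64(0.001253185515618939))
claw ext [[61.4, 24.3], [67.9, 35.4], [73.5, 45.4]]
claw ext [[62.1, -46.2], [68.7, -34.9], [74.7, -24.6]]
-135 102 mid z med 107.1 leg z 107.4 y -21.0 22.0
-130 257 mid z med 91.4 leg z 105.7 y -22.0 22.0
-125 149 mid z med 82.9 leg z 100.8 y -23.0 22.0
-120 156 mid z med 82.4 leg z 97.4 y -23.0 22.0
-115 149 mid z med 82.3 leg z 92.6 y -22.0 22.0
-110 146 mid z med 81.7 leg z 88.7 y -22.0 22.0
-105 161 mid z med 81.2 leg z 84.8 y -24.0 24.0
-100 170 mid z med 81.1 leg z 82.4 y -24.0 24.0
-95 161 mid z med 80.8 leg z 78.3 y -24.0 23.0
-90 142 mid z med 80.2 leg z 75.3 y -23.0 24.0
-85 102 mid z med 79.9 leg z None y -15.0 15.0
-80 106 mid z med 79.4 leg z None y -15.0 15.0
-75 87 mid z med 74.4 leg z None y -15.0 15.0
-70 32 mid z med 78.8 leg z None y -10.0 10.0
-65 49 mid z med 79.6 leg z 86.8 y -19.0 19.0
-60 170 mid z med 93.8 leg z 95.0 y -30.0 30.0
```

```bash
cat > case.py <<'E'
from h import *
CP=np.array([.5650,-.1284,0]); CY=np.radians(-8.6); RC=R.from_euler('z',CY).as_matrix()
def cw(p): return CP+RC@(np.array(p,float)/1000)
S=np.array([[0,1,0],[1,0,0],[0,0,-1.]])
def lidpose(RL,O): return O+RL@[0,0,.0412], quat(RL@S)
def tilt(sx,h,b):
    """lid in case: rear bottom edge at (57.5+sx, h above rim), rear-down b"""
    RL=RC@R.from_euler('y',b).as_matrix(); return lidpose(RL,cw([57.5+sx,0,95+h])-RL@[.0575,0,0])
E
cat > s6.py <<'E'
from case import *
RL=R.from_euler('z',45.3,degrees=True).as_matrix(); O=np.array([.4911,-.3763,.005])
p,q=lidpose(RL,O)
for a in [(-16,60,.18),(-16,2,.18),(0,2,.18),(0,0,0)]: j=r.ik(*tilt(*a)); print(a,None if j is None else np.round(j,2))
s=r.state(); 
r.move_to(p+[0,0,.14],q); print(r.servo_line(p,q,rate=.12,f_stop=8)); r.close_gripper(60)
s=r.state(); print('grip',s['grip_width'],s['tcp_pos']-p,s['t'])
r.servo_line(p+[0,0,.2],q,rate=.2)
P1,Q1=tilt(-16,100,.18); r.move_to(P1,Q1)
P1,Q1=tilt(-16,30,.18); r.servo_line(P1,Q1,rate=.15)
print(r.state()['t'],r.state()['force'],r.state()['grip_width'])
c=r.capture('scene'); c2=r.capture('top')
im=np.hstack([c['image'][90:290,180:400],c2['image'][120:320,120:340]]); cv2.imwrite('pics/over.png',cv2.resize(im[:,:,::-1],None,fx=1.8,fy=1.8))
E
python3 s6.py
```

```text
(-16, 60, 0.18) [-0.26  0.01  1.58 -0.02  1.73 -0.11]
(-16, 2, 0.18) [-0.26  0.04  1.65 -0.02  1.64 -0.11]
(0, 2, 0.18) [-0.26  0.07  1.61 -0.02  1.64 -0.11]
(0, 0, 0) [-0.27 -0.06  1.75 -0.    1.45 -0.12]
False
grip 0.011338692700176945 [-5.13567762e-05 -4.30973741e-05 -3.54993086e-05] 16.125
19.1333 [ 0.48029625  0.32811896 -1.32826574] 0.011136561347893792
```

View pics/over.png

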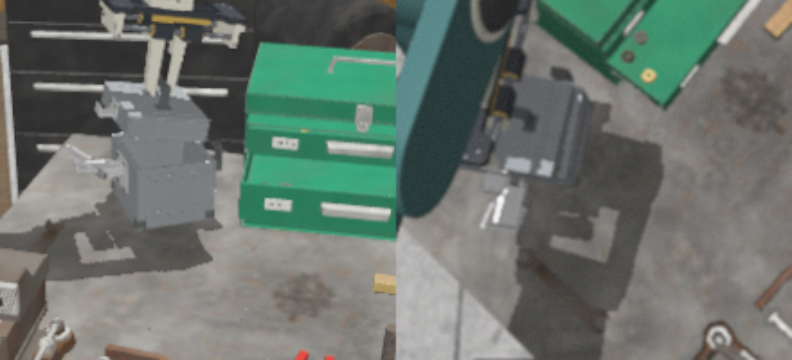

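```bash
cat > s7.py <<'E'
from case import *
def go(n,a,rate,f):
    p,q=tilt(*a); h=r.servo_line(p,q,rate=rate,f_stop=f); s=r.state()
    print(n,h,(RC.T@(np.array(s['tcp_pos'])-p)*1000).round(2),np.round(RC.T@s['force'],1),s['t']); return h
go('down',(-16,2,.18),.08,6)
if not go('slide',(0.3,2,.18),.04,8):
    if not go('half',(0.3,1.5,.09),.04,10): go('flat',(0.3,-.8,0),.03,12)
E
python3 s7.py
```

```text
down False [-0.14  0.03 -0.39] [ 0.3  0.8 -2.1] 19.7333
slide False [ 0.08  0.02 -0.17] [-0.1  0.1 -2. ] 20.2917
half False [-0.55 -0.01  0.51] [ 0.2  0.4 -2.3] 20.6083
flat True [ 0.63 -0.02  0.55] [ 0.2 -0.4  4.6] 20.925
```

```bash
cat > s8.py <<'E'
from case import *
p,q=tilt(.3,-1.5,0); print(r.servo_line(p,q,rate=.02,f_stop=10)); s=r.state(); print((RC.T@(np.array(s['tcp_pos'])-p)*1000).round(2),s['force'])
r.open(); r.sleep(.2); r.servo_line(p+[0,0,.08],q,rate=.2)
r.move_to(cw([-35,-12,360]),quat(tool([0,0,-1],RC[:,0])))
c,P=wcap(); save(c,'wd'); np.save('wd.npy',P); print(r.state()['t'])
a=(P-CP)@RC*1000
k=(np.abs(a[...,2]-127)<8)&(np.abs(a[...,0])<75)&(np.abs(a[...,1])<75); g=a[k]
A=np.c_[g[:,:2],np.ones(len(g))]; 
for _ in range(3):
    co=np.linalg.lstsq(A,g[:,2],rcond=None)[0]; e=np.abs(A@co-g[:,2])<2; A,g=A[e],g[e]
m=cv2.minAreaRect(g[:,:2].astype(np.float32)); print('plane',co.round(4),len(g),m)
b=a[(a[...,2]>150)&(a[...,2]<170)&(np.abs(a[...,0])<20)&(np.abs(a[...,1])<40)]; print('bar',np.median(b,0),b.min(0),b.max(0))
kp=a[(a[...,2]>103)&(a[...,2]<121)&(a[...,0]<-60)&(a[...,0]>-90)&(np.abs(a[...,1])<18)]; print('keeper',len(kp),kp.min(0),kp.max(0))
im=cv2.imread('pics/wd.png')[50:270,130:430]; cv2.imwrite('pics/wdc.png',cv2.resize(im,None,fx=2.4,fy=2.4))
E
python3 s8.py
```

```text
False
[ 0.68 -0.05  1.21] [-2.24738444 -0.13447263  8.94609771]
23.9667
plane [ 4.00000e-04 -6.00000e-04  1.27479e+02] 10890 ((0.8994331359863281, 0.10196685791015625), (115.27665710449219, 130.3444366455078), 0.06511900573968887)
bar [  0.3164127    2.47283956 159.54656793] [ -5.29997172 -32.8046263  150.02095677] [  6.86440385  33.27181438 162.45330356]
keeper 375 [-81.76573961 -11.64145966 104.24535881] [-60.03296301  13.05220663 120.75404187]
```

View pics/wdc.png

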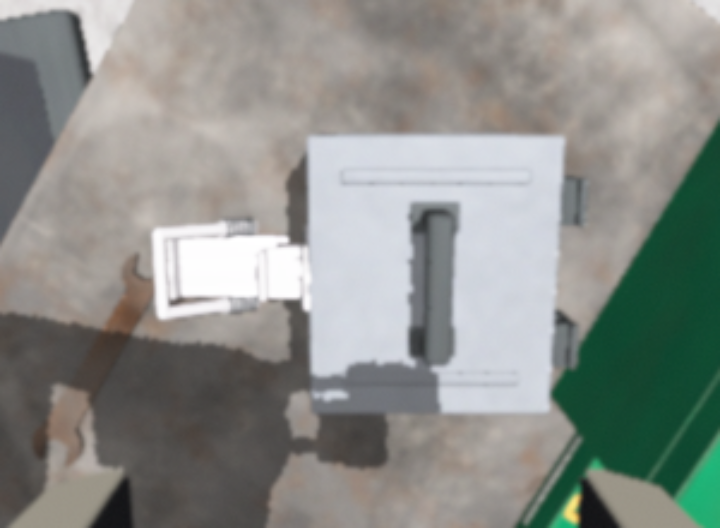

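```bash
cat > latch.py <<'E'
from case import *
def rz(o,u): return np.array([-75.5-o,0,71+u])   # out, up rel. to pivot -> case mm
def loop(th,ph,dist):
    return rz(16*np.cos(th)+dist*np.sin(ph), -16*np.sin(th)+dist*np.cos(ph))
def ltool(th,ph,psi,dist=40,s=1):
    d=RC@np.array([np.sin(psi),0,-np.cos(psi)])
    return cw(loop(th,ph,dist))+.0188*d, quat(tool(d,s*RC[:,1]))
E
python3 - <<'E'
from latch import *
for s in(1,-1):
  for (th,ph) in((-.07,.9),(-.07,.3),(-.2,.1),(-.35,-.2),(.45,-.38)):
    print(s,th,ph,[(ps,np.round(j,2)[[2,4,5]].tolist()) for ps in(-.6,-.3,0,.2,.4,.5,.6,.7,.8) if (j:=r.ik(*ltool(th,ph,ps,s=s))) is not None])
E
```

```text
1 -0.07 0.9 [(-0.6, [1.77, 1.86, -1.68]), (-0.3, [1.91, 1.63, -1.69]), (0, [2.06, 1.38, -1.72]), (0.2, [2.18, 1.22, -1.75]), (0.4, [2.3, 1.05, -1.8]), (0.5, [2.36, 0.97, -1.83]), (0.6, [2.42, 0.89, -1.87]), (0.7, [2.48, 0.81, -1.92])]
1 -0.07 0.3 [(-0.6, [1.71, 1.89, -1.68]), (-0.3, [1.85, 1.65, -1.69]), (0, [2.01, 1.4, -1.71]), (0.2, [2.13, 1.23, -1.74]), (0.4, [2.24, 1.05, -1.78]), (0.5, [2.31, 0.97, -1.81]), (0.6, [2.37, 0.88, -1.85]), (0.7, [2.43, 0.79, -1.9]), (0.8, [2.49, 0.7, -1.96])]
1 -0.2 0.1 [(-0.6, [1.69, 1.9, -1.68]), (-0.3, [1.83, 1.65, -1.69]), (0, [1.99, 1.4, -1.71]), (0.2, [2.11, 1.23, -1.74]), (0.4, [2.23, 1.05, -1.78]), (0.5, [2.29, 0.96, -1.81]), (0.6, [2.35, 0.87, -1.84]), (0.7, [2.41, 0.78, -1.89]), (0.8, [2.47, 0.69, -1.95])]
1 -0.35 -0.2 [(-0.6, [1.66, 1.9, -1.68]), (-0.3, [1.8, 1.66, -1.69]), (0, [1.96, 1.4, -1.71]), (0.2, [2.08, 1.22, -1.73]), (0.4, [2.2, 1.04, -1.77]), (0.5, [2.26, 0.95, -1.8]), (0.6, [2.32, 0.85, -1.84]), (0.7, [2.38, 0.76, -1.88]), (0.8, [2.45, 0.67, -1.95])]
1 0.45 -0.38 [(-0.6, [1.66, 1.88, -1.67]), (-0.3, [1.8, 1.63, -1.68]), (0, [1.96
[... 722 characters left out ...]
5, 1.45]), (0, [1.99, 1.4, 1.43]), (0.2, [2.11, 1.23, 1.4]), (0.4, [2.23, 1.05, 1.36]), (0.5, [2.29, 0.96, 1.33]), (0.6, [2.35, 0.87, 1.3]), (0.7, [2.41, 0.78, 1.25]), (0.8, [2.47, 0.69, 1.19])]
-1 -0.35 -0.2 [(-0.6, [1.66, 1.9, 1.47]), (-0.3, [1.8, 1.66, 1.46]), (0, [1.96, 1.4, 1.43]), (0.2, [2.08, 1.22, 1.41]), (0.4, [2.2, 1.04, 1.37]), (0.5, [2.26, 0.95, 1.34]), (0.6, [2.32, 0.85, 1.3]), (0.7, [2.38, 0.76, 1.26]), (0.8, [2.45, 0.67, 1.2])]
-1 0.45 -0.38 [(-0.6, [1.66, 1.88, 1.47]), (-0.3, [1.8, 1.63, 1.46]), (0, [1.96, 1.37, 1.44]), (0.2, [2.08, 1.19, 1.41]), (0.4, [2.2, 1.0, 1.37]), (0.5, [2.26, 0.91, 1.34]), (0.6, [2.33, 0.81, 1.3]), (0.7, [2.39, 0.72, 1.25]), (0.8, [2.45, 0.62, 1.18])]
```

```bash
cat > s9.py <<'E'
from latch import *
import sys
def path(pts,c,f=20,rate=.06):
    for th,ph in pts:
        p,q=ltool(th,ph,ph+c,s=-1); h=r.servo_line(p,q,rate=rate,f_stop=f); s=r.state()
        print((th,ph),h,(RC.T@(np.array(s['tcp_pos'])-p)*1000).round(2),'F',np.round(RC.T@s['force'],1),'w',round(s['grip_width'],4),round(s['t'],2))
        if h: return False
    return True
def grasp(th,ph,psi,far=.09):
    p,q=ltool(th,ph,psi,s=-1); d=RC@np.array([np.sin(psi),0,-np.cos(psi)])
    back=next(b for b in(far,.07,.05,.04,.03) if r.ik(p-b*d,q) is not None); print('back',back)
    r.move_to(p-back*d,q); print('hit',r.servo_line(p,q,rate=.1,f_stop=8)); r.close_gripper(25)
    print('w',r.state()['grip_width'],r.state()['finger_force'])
E
cat > s9a.py <<'E'
from s9 import *
p,q=ltool(-.065,.9,.5,s=-1); r.move_to(p+[0,0,.15],q)
grasp(-.065,.9,.65)
ok=path([(-.065,.7),(-.065,.5),(-.065,.25)],-.25)
if ok:
    r.open(); p,q=ltool(-.065,.25,0,s=-1); r.servo_line(p+[0,0,.07],q,rate=.2)
    c=r.capture('top'); np.save('t3.npy',cloud(c))
    P=(cloud(c)-CP)@RC*1000; m=(P[...,0]<-62)&(P[...,0]>-150)&(np.abs(P[...,1])<35)&(P[...,2]>50)&(P[...,2]<140)
    g=P[m]; g=g[np.abs(g[:,1])<25]; hi=g[g[:,2]>np.percentile(g[:,2],90)]; print('bar?',np.median(hi,0),len(hi))
E
python3 s9a.py
```

```text
Traceback (most recent call last):
  File "s9a.py", line 3, in <module>
    grasp(-.065,.9,.65)
    ~~~~~^^^^^^^^^^^^^^
  File "s9.py", line 11, in grasp
    back=next(b for b in(far,.07,.05,.04,.03) if r.ik(p-b*d,q) is not None); print('back',back)
StopIteration
```

```bash
sed -i 's/-back\*d/+[0,0,back]/; s/p-b\*d,q/p+[0,0,b],q/' s9.py; python3 s9a.py
```

```text
back 0.09
hit False
w 0.044480880219514615 25.00059351325035
(-0.065, 0.7) False [ 0.36 -0.44 -0.27] F [-1.7 -7.7  3.7] w 0.0444 28.16
(-0.065, 0.5) False [ 0.29 -0.35 -0.74] F [-0.7 -8.7  2.2] w 0.0445 28.52
(-0.065, 0.25) False [-0.12 -0.37 -1.16] F [-0.9 -7.4 -0.5] w 0.0444 28.94
bar? [-103.01273398    3.84341776  123.67180052] 14
```

```bash
cat > s9b.py <<'E'
from s9 import *
grasp(-.065,.25,.65)
ok=path([(-.2,.1),(-.35,-.1),(-.35,-.25),(-.35,-.37)],.4)
if ok: ok=path([(-.1,-.41),(.1,-.405),(.3,-.39),(.45,-.373)],.4,f=15,rate=.04)
c=r.capture('scene'); im=c['image'][120:270,180:340]; cv2.imwrite('pics/hook.png',cv2.resize(im[:,:,::-1],None,fx=4,fy=4,interpolation=cv2.INTER_CUBIC))
E
python3 s9b.py
```

```text
back 0.09
hit False
w 0.044387277907447925 24.986978424713016
(-0.2, 0.1) False [ 0.51 -0.35 -0.1 ] F [-3.4 -7.2  2.2] w 0.0441 33.36
(-0.35, -0.1) False [ 0.32 -0.28 -0.62] F [-2.  -7.7  2.2] w 0.0448 33.72
(-0.35, -0.25) False [ 0.   -0.26 -0.89] F [-2.5 -7.6  2.2] w 0.0443 34.02
(-0.35, -0.37) False [ 0.01 -0.27 -0.9 ] F [-2.7 -7.5  2.1] w 0.0441 34.3
(-0.1, -0.41) False [ 0.2  -0.31 -0.55] F [ 2.6 -7.4 -0.1] w 0.0444 34.57
(0.1, -0.405) False [ 0.31 -0.33 -0.35] F [ 5.2 -7.8 -1.6] w 0.0443 34.82
(0.3, -0.39) False [ 0.46 -0.33 -0.12] F [ 5.8 -7.  -0.9] w 0.0444 35.07
(0.45, -0.373) False [ 0.63 -0.32  0.15] F [ 6.5 -7.2 -0.4] w 0.0443 35.32
```

```bash
cat > s10.py <<'E'
from latch import *
r.open(); s=r.state(); p=np.array(s['tcp_pos']); r.servo_line(p+[0,0,.06],rate=.2)
def press(th,gap=0,D=34):
    psi=min(max(th,.3),.55); K=rz(D*np.cos(th)+(8+gap)*np.sin(th), -D*np.sin(th)+(8+gap)*np.cos(th))
    f=np.clip((th-psi)/.3,0,1)          # contact moves from tip centre to inner corner
    T=K+f*7.5*np.array([-np.cos(psi),0,-np.sin(psi)])
    return cw(T),quat(tool(RC@np.array([np.sin(psi),0,-np.cos(psi)]),-RC[:,1]))
ths=list(np.arange(.45,1.75,.13))+[1.79]
print([r.ik(*press(t)) is not None for t in ths])
p,q=press(.3,45); r.move_to(p+[0,0,.05],q)
c=r.capture('top'); P=(cloud(c)-CP)@RC*1000
m=(P[...,0]<-58)&(P[...,0]>-140)&(np.abs(P[...,1])<26)&(P[...,2]>30)&(P[...,2]<135); g=P[m]
for x0 in range(-120,-57,6):
    k=g[(g[:,0]>=x0)&(g[:,0]<x0+6)]
    if len(k): print(x0,[np.median(k[w][:,2]).round() if (w:=f(np.abs(k[:,1]))).any() else None for f in(lambda y:y<9,lambda y:(y>15)&(y<25))],len(k))
np.save('t4.npy',P); cv2.imwrite('pics/hookt.png',cv2.resize(c['image'][200:290,140:240][:,:,::-1],None,fx=5,fy=5,interpolation=cv2.INTER_CUBIC))
h=cv2.imread('pics/hook.png'); t=cv2.imread('pics/hookt.png'); a=np.zeros((600,800,3),np.uint8)
h=cv2.resize(h,(440,412)); t=cv2.resize(t,(360,324)); a[:412,:440]=h; a[:324,440:]=t
c2=r.capture('scene'); i=cv2.resize(c2['image'][130:230,180:300][:,:,::-1],(340,270),interpolation=cv2.INTER_CUBIC); a[328:598,445:785]=i; cv2.imwrite('pics/hk.png',a); print(r.state()['t'])
E
python3 s10.py
```

```text
[True, True, True, True, True, True, True, True, True, True, True]
-120 [None, None] 1
-114 [np.float64(58.0), np.float64(58.0)] 18
-108 [np.float64(61.0), np.float64(63.0)] 36
-102 [np.float64(66.0), np.float64(65.0)] 36
-96 [np.float64(69.0), np.float64(67.0)] 53
-90 [np.float64(74.0), np.float64(77.0)] 60
-84 [np.float64(112.0), np.float64(88.0)] 72
-78 [np.float64(107.0), np.float64(107.0)] 64
-72 [np.float64(110.0), np.float64(110.0)] 44
-66 [np.float64(108.0), np.float64(69.0)] 62
-60 [np.float64(122.0), np.float64(89.0)] 27
37.4417
```

View pics/hk.png

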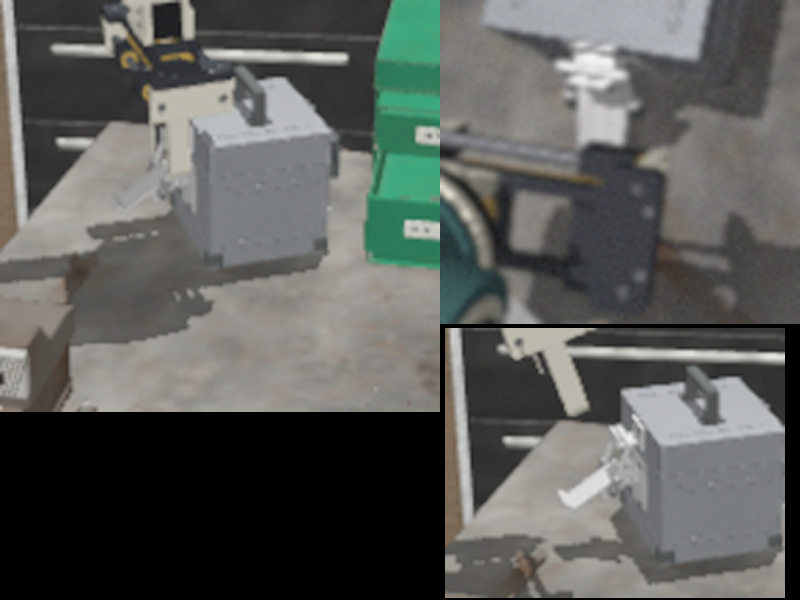

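The lid sits flat, the loop's bar is behind the keeper lip (z ≈ 111 mm at x ≈ -72), and the lever points out and down at about 0.5 rad. Now I press it home.

```bash
cat > s11.py <<'E'
from latch import *
exec(open('s10.py').read().split('def press')[1].join(['def press','']).split("p,q=press(.3")[0])
r.close_gripper(20)
p,q=press(.45,20); r.servo_line(p,q,rate=.15,f_stop=15)
for t in ths:
    p,q=press(t); h=r.servo_line(p,q,rate=.06,f_stop=30); s=r.state()
    print(round(t,2),h,(RC.T@(np.array(s['tcp_pos'])-p)*1000).round(1),np.round(RC.T@(s['force']),1),round(s['t'],2))
    if h: break
E
python3 s11.py
```

```text
[True, True, True, True, True, True, True, True, True, True, True]
0.45 False [-0.1  0.1 -0.4] [0.3 0.2 0.5] 40.06
0.58 False [-0.7 -0.1 -0.3] [ 0.2  0.5 -0.7] 40.31
0.71 False [0.1 0.  0. ] [-0.3 -0.2 -0.4] 40.56
0.84 False [-0.2  0.1 -0.5] [ 0.2  0.5 -0.3] 40.81
0.97 False [-0.   0.  -0.3] [-0.  -0.4 -0.2] 41.06
1.1 False [ 0.1  0.  -0.2] [-1.  -0.3 -0.1] 41.31
1.23 False [ 0.1  0.  -0.1] [-0.5  0.4  0.9] 41.56
1.36 False [ 0.1 -0.  -0.1] [-0.2 -0.2  0.1] 41.81
1.49 False [ 0.1  0.  -0.1] [-0.4  0.1  0.6] 42.06
1.62 False [ 0.1  0.  -0.1] [ 0.5  0.3 -0.2] 42.31
1.79 False [-1.4  0.2 -1.4] [-21.2  -0.2   5.8] 42.56
```

```bash
cat > s12.py <<'E'
from latch import *
s=r.state(); p=np.array(s['tcp_pos'])
print(np.round(RC.T@s['force'],1)); T=RC.T@(p-CP)*1000; print('tcp in case',T.round(1))
h=r.servo_line(p+RC@[.004,0,0],rate=.03,f_stop=15); s=r.state(); print(h,(RC.T@(np.array(s['tcp_pos'])-CP)*1000).round(1),np.round(RC.T@s['force'],1))
r.servo_line(p-RC@[.05,0,-.0],rate=.15); r.servo_line(p+RC@[-.07,0,.15],rate=.2); 
r.move_to(cw([-130,-20,330]),quat(tool([0,0,-1],RC[:,0])))
c,P=wcap(); Q=(P-CP)@RC*1000; c2=r.capture('scene')
g=Q[(Q[...,0]<-57)&(Q[...,0]>-140)&(np.abs(Q[...,1])<26)&(Q[...,2]>15)&(Q[...,2]<135)]
for x0 in range(-130,-57,4):
    k=g[(g[:,0]>=x0)&(g[:,0]<x0+4)]
    if len(k)>3: print(x0,[np.percentile(k[w][:,2],[10,50,90]).round().tolist() if (w:=f(np.abs(k[:,1]))).any() else None for f in(lambda y:y<9,lambda y:(y>15)&(y<25))],len(k))
k=np.argwhere((np.abs(Q[...,0]+75)<10)&(np.abs(Q[...,1])<10)&(Q[...,2]>90)); v,u=np.median(k,0).astype(int)
a=np.hstack([cv2.resize(c['image'][max(v-60,0):v+60,max(u-60,0):u+60],(400,400),interpolation=cv2.INTER_CUBIC),cv2.resize(c2['image'][130:230,190:290],(400,400),interpolation=cv2.INTER_CUBIC)])
cv2.imwrite('pics/end.png',a[:,:,::-1]); print(r.state()['t'],r.state()['force'])
E
python3 s12.py
```

```text
[-21.2  -0.2   5.8]
tcp in case [-83.7   0.2  30.7]
False [-82.6   0.5  27.9] [-35.2  -1.    8.2]Traceback (most recent call last):
  File "s12.py", line 5, in <module>
    r.servo_line(p-RC@[.05,0,-.0],rate=.15); r.servo_line(p+RC@[-.07,0,.15],rate=.2);
                                             ~~~~~~~~~~~~^^^^^^^^^^^^^^^^^^^^^^^^^^^
bench.PlanningError: the arm cannot follow that straight line within its joint ranges
```

```bash
sed -i '3,6d' s12.py; sed -i '2a p=np.array(r.state()["tcp_pos"]); r.servo_line(p+[0,0,.12],rate=.2)' s12.py; head -5 s12.py; sed -i 's/^s=r.state(); p=.*$//' s12.py; python3 s12.py
```

```text
from latch import *
s=r.state(); p=np.array(s['tcp_pos'])
p=np.array(r.state()["tcp_pos"]); r.servo_line(p+[0,0,.12],rate=.2)
c,P=wcap(); Q=(P-CP)@RC*1000; c2=r.capture('scene')
g=Q[(Q[...,0]<-57)&(Q[...,0]>-140)&(np.abs(Q[...,1])<26)&(Q[...,2]>15)&(Q[...,2]<135)]
-86 [[17.0, 106.0, 114.0], None] 420
-82 [[18.0, 72.0, 116.0], [61.0, 98.0, 110.0]] 741
-78 [[20.0, 74.0, 112.0], [62.0, 88.0, 111.0]] 1158
-74 [[105.0, 107.0, 111.0], [71.0, 72.0, 111.0]] 201
-70 [[106.0, 106.0, 107.0], [69.0, 70.0, 71.0]] 210
-66 [[106.0, 107.0, 108.0], [48.0, 85.0, 87.0]] 262
-62 [[107.0, 117.0, 123.0], [51.0, 88.0, 94.0]] 1027
-58 [[26.0, 125.0, 128.0], [89.0, 110.0, 124.0]] 938
44.1667 [ 0.07184658 -0.31108555 -0.56493953]
```

View pics/end.png

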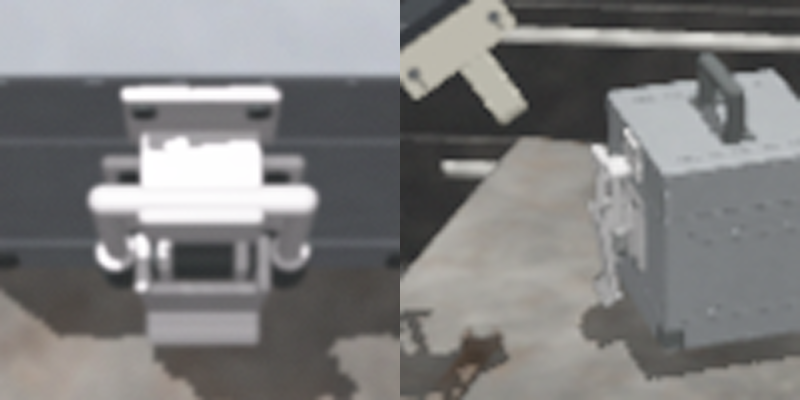

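Run:
```python
from latch import *
c,P=wcap(); Q=(P-CP)@RC*1000; ay=np.abs(Q[...,1])
print('cam',(RC.T@((wristT()@np.array(c['T_tool_cam']))[:3,3]-CP)*1000).round())
b=Q[(ay>14)&(ay<21)&(Q[...,2]>105)&(Q[...,2]<118)&(Q[...,0]<-65)&(Q[...,0]>-100)]
print('bar',len(b),np.percentile(b[:,[0,2]],[3,50,97],axis=0).round(1).tolist(), 'top', b[b[:,2]>110].mean(0).round(1))
m=Q[(ay<9)&(Q[...,2]>100)&(Q[...,2]<125)&(Q[...,0]<-64)&(Q[...,0]>-95)]
for x0 in range(-92,-64,2):
    k=m[(m[:,0]>=x0)&(m[:,0]<x0+2)]
    if len(k): print(x0,np.percentile(k[:,2],[5,50,95]).round(1),len(k))
k=Q[(ay<10)&(Q[...,0]<-57)&(Q[...,2]<70)&(Q[...,2]>15)&(Q[...,0]>-130)]
for z0 in range(15,70,6):
    w=k[(k[:,2]>=z0)&(k[:,2]<z0+6)]
    if len(w): print('lever z',z0,np.percentile(w[:,0],[5,50,95]).round(1),len(w))
t=Q[(np.abs(Q[...,2]-127)<5)&(np.abs(Q[...,0])<55)&(ay<60)]; print('lid z',np.median(t[:,2]),len(t))
```

```text
cam [-156.    0.  331.]
bar 206 [[-78.4, 106.5], [-76.4, 110.6], [-73.0, 112.3]] top [-7.570e+01 -1.000e-01  1.109e+02]
-84 [104.8 110.8 115.5] 157
-82 [108.2 115.7 116.8] 103
-80 [114.6 115.6 116.2] 51
-78 [110.2 111.2 112.1] 49
-76 [110.2 111.1 112.3] 77
-74 [109.6 110.4 111.4] 40
-72 [105.5 106.2 107.2] 48
-70 [105.5 106.4 107.2] 82
-68 [105.5 106.7 107.6] 71
-66 [105.8 106.9 107.8] 80
lever z 15 [-82.4 -79.2 -75.3] 209
lever z 21 [-77.2 -75.5 -74.4] 20
lever z 27 [-77.2 -76.8 -57.8] 40
lever z 33 [-78.2 -78.2 -78.1] 3
lever z 39 [-78.8 -78.7 -78.4] 21
lever z 45 [-80.4 -80.1 -79.7] 25
lever z 51 [-81.4 -76.2 -75.5] 41
lever z 57 [-81.8 -75.9 -75. ] 37
lever z 63 [-83.1 -82.6 -80.7] 72
lever z 69 [-83.3 -82.4 -80.9] 46
lid z 128.37659334903717 22293
```

```bash
python3 -c "
from bench import r
print(r.sign_off())"
```

```text
the job is handed in; nothing more can be done
None
```

The case is closed and the job is handed in: the lid sits flat on the rim under the claws, the loop's bar is behind the keeper lip, and the lever holds past centre at about 1.73 rad; the tools were not handled, and the arm was clear at about 44 s.

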